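# Clamp the soap bottle in its counter holder

### The job

Secure the soap pump bottle in its holder on the counter: slide the loose blue jaw along the track until the bottle is held snugly between the two jaws, then turn the red clamp knob clockwise (seen from above) until it is tight, so that the jaw is locked there. Leave the bottle standing upright, and do not disturb the cup, plates or ladle.

Things in the scene. Friction and masses are not known exactly. Their poses are not given: they have to be found in the camera images.
- holder: Bottle holder fixed to the counter: a steel track plate 110 x 330 x 12 mm with a blue upright fixed jaw near its +y end. Origin: centre of the plate's underside, on the counter. Own x: across the track; own y: along the track, from the sliding jaw towards the fixed jaw; z up. The bottle stands on the plate, 12 mm above the counter. The holder is mounted at varying places and yaws.
- fixed_jaw_face (a point): Middle of the flat inner face of the fixed jaw, 140 mm along the holder's +y, 45 mm above the counter. Jaw plate 100 mm wide, 10 mm thick, its top 73 mm above the counter, with small lips at both ends.
- jaw_slide (a joint): Travel of the sliding jaw along the holder's +y (m): 0 = fully open (its face 142 mm from the fixed jaw's face), growing as it closes; limit 0.085. It reads 0.070 when both jaws touch the 72 mm bottle. It starts between 0 and 0.025. Moves with about 1 to 2 N while the clamp is loose, and a few N more while it pushes the bottle along; with the knob tight it holds against 20 N and more.
- jaw_face (a point): Middle of the flat face of the sliding jaw (it faces the fixed jaw), 45 mm above the counter. Jaw plate like the fixed one. Behind it is a blue block 80 mm wide and 126 mm long, its top 33 mm above the counter, with an empty sponge dish whose rim rises to 40 mm; the knob stands on this block, its axis 100 mm behind the face.
- knob_grip (a point): Point on the knob's vertical axis, 74 mm above the counter. Own x runs along the knob's grip bar. The red bar is 56 mm long, 16 mm thick and 30 mm tall (56 to 86 mm above the counter), on a red disc of radius 22 mm (50 to 56 mm above the counter). Grip it from above across its 16 mm thickness; the sliding jaw can also be pulled along by it.
- clamp_knob (a joint): Angle of the clamp knob (rad), growing clockwise seen from above. It starts loose, between 0 and 0.35; the clamp begins to bite at about 1.9, is tight above 2.5, and the stop is at 2.9. It stays where it is left; it takes about 0.15 N m to turn, rising to about 0.25 N m when tight. The whole turn is more than a wrist comfortably makes: let go and take the bar again partway.
- soap_bottle: Closed amber soap bottle with a green band and a white pump head with a short spout, standing between the jaws. Body 72 mm in diameter, 118 mm tall to the shoulder, 186 mm in all; about 0.3 kg. Origin: centre of its underside; z up.
- cup: Green plastic cup standing on the counter, 76 mm across the rim, 95 mm tall. Origin: centre of its underside. Leave alone.
- plate_low: Lower of two stacked white ceramic plates, 190 mm across, 22 mm tall. Origin: centre of its underside. Leave alone.
- plate_top: Upper of the two stacked plates, same size. Leave alone.
- ladle: Stainless ladle, about 310 mm long, lying beyond the holder. Origin: on the counter under the handle, 130 mm from the handle's end; own x points to the 80 mm bowl. Leave alone.
Not all that is in view belongs to the job. What is meant by the soap_bottle is not pink, and is the smaller of those in its own colour.

How it is judged:
By the outcome, as a careful person would: the job done as asked, in the order asked, and still so for the second after the job is handed in, with the robot touching nothing.
It also fails if it takes over 42 s, if anything falls off the work surface, if the arm or the gripper's body presses on something with over 40 N, if the wrist force passes 120 N, or if a joint passes its speed limit or range.

### The arm

A 6-joint arm with a two-finger parallel gripper is mounted at the origin on the work surface. World frame = base frame: x ahead of the robot, y to its left, z up, the work surface at z = 0. Lengths are in m, angles in rad, forces in N, time in s.
With the tool pointing down it reaches from about 0.275 to 0.75 m from the base axis. Payload 10.2 kg.
Tool frame: the origin (TCP) lies on the centre line of the jaws, within the pads' length; the fingertips stand 14 mm ahead of it and the grasp point (between the pads) lies 5 mm behind it; z points along the fingers, y is the line along which they close (so a half turn about z gives the same grasp; the last joint's range is limited). The gripper opens to 88 mm and grips with 3 to 60 N. Pads are 18 mm wide; open, the fingers measure 123 mm over their backs; the gripper's body (75 mm by 187 mm) begins 45 mm behind the grasp point.
Start: joints at [-1.455, 0.313, 1.498, -0, 1.331, -0.223], TCP at [0.174, -0.495, 0.253] pointing down, gripper open.
Joint ranges: [-2.94, 2.94], [-0.97, 2.17], [0.19, 2.56], [-1.23, 4.37], [0.02, 3.11], [-2.88, 2.88]. Speed limits (rad/s): [2.39, 2.39, 3.01, 3.14, 3.14, 3.14].

### API

Orientations are given as a 3x3 rotation matrix whose columns are the frame's x, y, z axes.
In Python, from station import r gives the robot as it stands.
- The arm moves only by the shell command python3 -m jog 'ROWS' [OPENING]. ROWS is JSON, a list of rows, each a list of 2 entries, a list of its own where there are three numbers: the shift along the tool's x, y, z as a fraction of full scale, then the turn, a rotation vector about the tool's x, y, z as a fraction of full scale. In form: [[[x, y, z], [ax, ay, az]], ...]. A call has exactly 10 rows; each row shifts and turns the commanded pose from where the row before left it, along the tool's axes as they then stand; what a row does not reach is not made up. Full scale, the value 1, is 0.05 m for a shift and 0.5 rad for a turn. A row lasts 1/12 s, in which the tool goes at most 41.7 mm and 7.16 degrees, less where a joint would pass 70% of its speed; a pose out of reach is approached as far as the arm can. A call with a number of a shift or a turn outside -1 to 1 is refused whole. A call with a gripper value outside its range is refused whole. OPENING is the closure, from -1 (fully open) to 1 (shut), set as the call begins (- or left out, the last holds). The fingers move at their own pace and stop on an object; the grip force is fixed at half the most. Time passes only in rows, so rows that do not move let the fingers close, or fill a call up. It gives the time, the measured TCP pose, the force, the opening and the grip force at its end, in the units of the state.
- r.read_state(): the state, without advancing time (a new reading comes with each control period).
- r.capture(name): name is "scene" or "top" or "wrist"; returns (picture, depth): 420x560x3 uint8, red, green, blue; 420x560 float32, m along the optical axis (not along the pixel's ray), 0 where there is no reading.
- r.camera_model(name): a dict with "K" (3x3 intrinsics, pixels), "R" (3x3) and "t" (3): a world point X has camera coordinates R X + t; the wrist camera has in their place "T_tool_cam" (4x4, takes a point from camera to tool coordinates, whose origin is the TCP and whose axes are the flange's). Camera axes: x right, y down, z forward; pixel columns grow to the right and rows downward; lengths in m; the calibration is good to about 2 mm. A picture is of the moment at which its call begins: read the wrist's pose just before it. camera_model takes no time and is no camera call.
- r.job_done(): hands the job in; it is judged then, once.
The state is a dict: "clock": time; "qpos": joint angles; "qd": joint speeds; "joint_torque": joint torques, N m; "ee_pos": TCP position; "ee_rot": TCP orientation; "wrist_force": force on the tool from outside, world axes, zero at the start; "ft_torque": the same for the moment, N m; "width": finger opening in m; "grasp_force": force on a finger pad.
Only numpy, scipy, OpenCV 4.12 (cv2) and the standard library are available. Lean on these libraries where they do the work, as an engineer would, in place of code of your own. Each camera call takes 0.05 s, during which the arm holds its last target. There are 200 camera calls.

## Working session

There is one attempt and no reset: what is moved stays moved. The work goes in short steps, Python scripts to look and compute and a shell command to move; the robot and the scene stay as the last step left them, time stands still between calls to the robot, and variables do not carry over. Pictures are saved under pics/ and viewed, at most 10 in all, crops included, and the job is handed in when it is done.

```bash
mkdir -p pics; ls
python3 - <<'E'
from station import r
import cv2,numpy as np
ims=[]
for n in("scene","top"):
    p,d=r.capture(n); np.savez(f"{n}.npz",p=p,d=d,**r.camera_model(n)); cv2.imwrite(f"pics/{n}.png",p[...,::-1])
s=r.read_state();print(s)
E
```

```text
pics
{'clock': 0.1, 'qpos': array([-1.45536994e+00,  3.13356206e-01,  1.49833398e+00,  3.58564936e-06,
        1.33101861e+00, -2.23395683e-01]), 'qd': array([ 0.00081408, -0.00245125, -0.00016588, -0.001639  ,  0.00070537,
       -0.00132866]), 'joint_torque': array([ 1.73887362e-03, -4.02811110e+01, -2.52641058e+01,  6.95186877e-02,
        3.42258671e-02, -5.58155762e-05]), 'ee_pos': array([ 0.17446521, -0.49494955,  0.25224787]), 'ee_rot': array([[ 9.43147137e-01,  3.32375485e-01, -1.25086832e-04],
       [ 3.32375414e-01, -9.43146518e-01,  1.10911931e-03],
       [ 2.50668859e-04, -1.08763849e-03, -9.99999377e-01]]), 'wrist_force': array([ 0.25554689,  0.37555908, -0.48971153]), 'ft_torque': array([ 0.02391746,  0.03604656, -0.00051334]), 'grasp_force': 0.0, 'width': 0.08821084024013927}
```

View pics/scene.png

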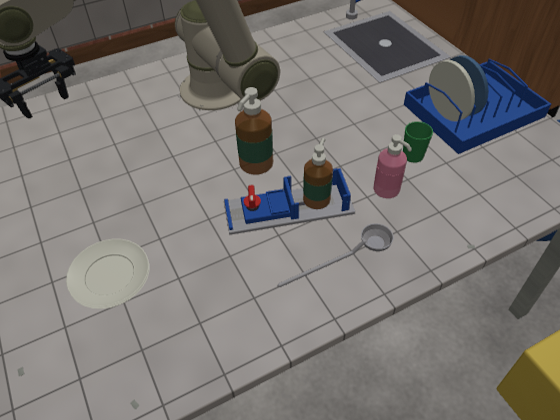

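View pics/top.png

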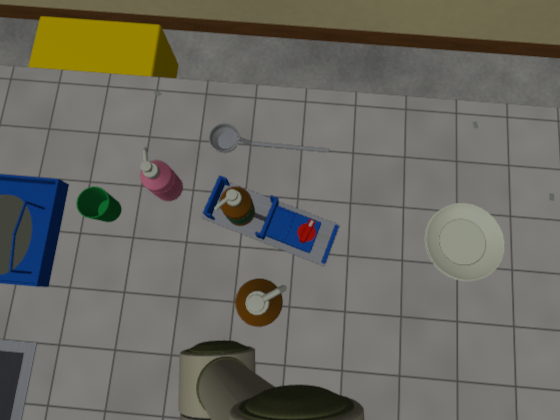

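Amber bottles stand at scene (254,140)/top (258,302), the large one, and at scene (317,183)/top (237,203), the small one. A pink one is at scene (390,172). The small amber one between the jaws fits the description. I'll confirm it with a crop and measure it.

```bash
cat > h.py <<'E'
import numpy as np,cv2
def load(n):
    z=np.load(n+".npz"); return z
def cloud(p,d,K,R,t):
    v,u=np.mgrid[:d.shape[0],:d.shape[1]]
    c=np.stack([(u-K[0,2])/K[0,0]*d,(v-K[1,2])/K[1,1]*d,d],-1)
    return (c-t)@R
def masks(p):
    h=cv2.cvtColor(p,cv2.COLOR_RGB2HSV); H,S,V=[h[...,i].astype(int) for i in range(3)]
    return dict(red=((H<6)|(H>174))&(S>180)&(V>70),blue=(H>105)&(H<125)&(S>150)&(V>50),amber=(H>=7)&(H<20)&(S>130)&(V>30),V=V,S=S)
E
python3 - <<'E'
from h import *
ims=[]
for n in("scene","top"):
    z=load(n);p,d=z['p'],z['d'];P=cloud(p,d,z['K'],z['R'],z['t']);m=masks(p);ok=d>0
    b=(slice(80,250),slice(220,370)) if n=="scene" else (slice(165,340),slice(190,350))
    ims.append(cv2.resize(p[b],(400,450),interpolation=cv2.INTER_CUBIC))
    w=np.zeros_like(ok);w[b]=1
    for k in("red","blue","amber"):
        Q=P[m[k]&ok&w]
        print(n,k,len(Q),Q.min(0).round(3),Q.max(0).round(3))
        if k=="red":
            T=Q[Q[:,2]>Q[:,2].max()-.008];r=cv2.minAreaRect((T[:,:2]*1000).astype(np.float32));print(' top',T.mean(0).round(3),r)
        if k=="blue":
            T=Q[(Q[:,2]>.06)&(Q[:,2]<.085)]
            lab=cv2.kmeans(T[:,:2].astype(np.float32),2,None,(3,50,1e-6),5,0)[1].ravel()
            for i in 0,1:
                print(' jawtop',T[lab==i].mean(0).round(4),cv2.minAreaRect((T[lab==i][:,:2]*1000).astype(np.float32)))
        if k=="amber":
            lab=cv2.kmeans(Q[:,:2].astype(np.float32),2,None,(3,50,1e-6),5,0)[1].ravel()
            for i in 0,1: q=Q[lab==i];print(' bottle',len(q),q.min(0).round(3),q.max(0).round(3))
cv2.imwrite("pics/crop.png",np.hstack(ims)[...,::-1])
E
```

```text
scene red 184 [ 0.528 -0.148  0.051] [ 0.579 -0.107  0.09 ]
 top [ 0.551 -0.126  0.086] ((553.1068115234375, -127.30178833007812), (13.437408447265625, 52.38205337524414), 68.57195281982422)
scene blue 1734 [ 0.49  -0.205  0.012] [0.668 0.116 0.079]
 jawtop [0.6225 0.0974 0.0694] ((618.202392578125, 96.4856948852539), (18.03384780883789, 100.38307189941406), 72.81678771972656)
 jawtop [ 0.5837 -0.0362  0.0705] ((580.5123291015625, -32.59638214111328), (18.82731056213379, 100.38866424560547), 75.54550170898438)
scene amber 1929 [ 0.354 -0.084  0.003] [0.631 0.07  0.191]
 bottle 712 [0.57  0.003 0.014] [0.631 0.07  0.152]
 bottle 1217 [ 0.354 -0.084  0.003] [0.434 0.008 0.191]
top red 242 [ 0.521 -0.145  0.05 ] [ 0.571 -0.107  0.09 ]
 top [ 0.543 -0.123  0.085] ((546.496826171875, -124.77079772949219), (15.274799346923828, 51.13533020019531), 67.07968139648438)
top blue 1941 [ 0.483 -0.202  0.013] [0.661 0.119 0.076]
 jawtop [0.6142 0.1007 0.0697] ((613.8358154296875, 97.47236633300781), (18.415386199951172, 97.2871322631836), 73.4303970336914)
 jawtop [ 0.5749 -0.0346  0.0704] ((575.3084716796875, -30.719539642333984), (18.88909339904785, 97.08345794677734), 74.47369384765625)
top amber 1658 [ 0.334 -0.082  0.018] [0.624 0.073 0.246]
 bottle 538 [0.556 0.004 0.018] [0.624 0.073 0.193]
 bottle 1120 [ 0.334 -0.082  0.154] [0.426 0.013 0.246]
```

View pics/crop.png

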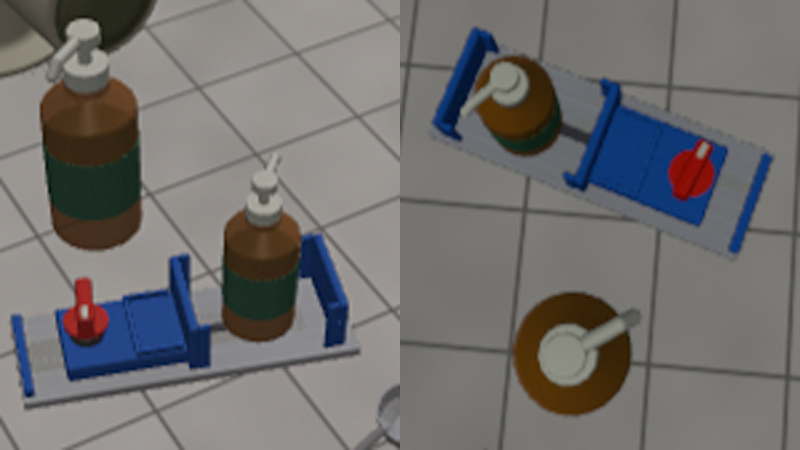

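The crops confirm it: the small amber bottle stands between the blue jaws and the large amber one is free on the counter. The holder's +y runs about 16.5° from world y towards +x. The knob is near (0.55, -0.125), with its bar at a yaw of about 158.6°. I'll rotate first so that q6 has room for the whole turn.

```bash
python3 -m jog '[[[0,0,0],[0,0,-0.243]],[[0,0,0],[0,0,-0.243]],[[0,0,0],[0,0,-0.243]],[[0,0,0],[0,0,-0.243]],[[0,0,0],[0,0,-0.243]],[[0,0,0],[0,0,-0.243]],[[0,0,0],[0,0,-0.243]],[[0,0,0],[0,0,-0.243]],[[0,0,0],[0,0,-0.243]],[[0,0,0],[0,0,-0.243]]]' -1
python3 -m jog '[[[0,0,0],[0,0,-0.243]],[[0,0,0],[0,0,-0.243]],[[0,0,0],[0,0,-0.243]],[[0,0,0],[0,0,-0.243]],[[0,0,0],[0,0,-0.243]],[[0,0,0],[0,0,-0.243]],[[0,0,0],[0,0,-0.243]],[[0,0,0],[0,0,-0.243]],[[0,0,0],[0,0,-0.243]],[[0,0,0],[0,0,-0.243]]]'
python3 -c "
from station import r;s=r.read_state();print(s['qpos'],s['ee_rot'])"
```

```text
clock: 0.93
ee_pos: [0.1744, -0.495, 0.2524]
ee_rot: [[0.011, 1.0, -0.0], [1.0, -0.011, 0.001], [0.001, -0.0, -1.0]]
wrist_force: [-0.2, -0.4, 0.9]
width: 0.0879
grasp_force: 0.0
clock: 1.77
ee_pos: [0.1745, -0.495, 0.2524]
ee_rot: [[-0.934, 0.359, -0.0], [0.359, 0.934, 0.001], [0.0, 0.001, -1.0]]
wrist_force: [0.1, -0.7, 0.2]
width: 0.0887
grasp_force: 0.0
[-1.45538133e+00  3.13261025e-01  1.49816451e+00 -5.12890144e-06
  1.33098137e+00 -2.65944311e+00] [[-9.33503631e-01  3.58567930e-01 -9.87178432e-05]
 [ 3.58567740e-01  9.33503360e-01  8.08265172e-04]
 [ 3.81971408e-04  7.19121439e-04 -9.99999668e-01]]
```

```bash
python3 -m jog '[[[-0.218,0.479,0],[0,0,0]],[[-0.218,0.479,0],[0,0,0]],[[-0.218,0.479,0],[0,0,0]],[[-0.218,0.479,0],[0,0,0]],[[-0.218,0.479,0],[0,0,0]],[[-0.218,0.479,0],[0,0,0]],[[-0.218,0.479,0],[0,0,0]],[[-0.218,0.479,0],[0,0,0]],[[-0.218,0.479,0],[0,0,0]],[[-0.218,0.479,0],[0,0,0]]]' >/dev/null
python3 -m jog '[[[-0.218,0.479,0],[0,0,0]],[[-0.218,0.479,0],[0,0,0]],[[-0.218,0.479,0],[0,0,0]],[[-0.218,0.479,0],[0,0,0]],[[-0.218,0.479,0],[0,0,0]],[[-0.218,0.479,0],[0,0,0]],[[-0.218,0.479,0],[0,0,0]],[[-0.218,0.479,0],[0,0,0]],[[0,0,0],[0,0,0]],[[0,0,0],[0,0,0]]]'
cat > w.py <<'E'
from station import r
from h import *
def wrist(name):
    s=r.read_state();p,d=r.capture("wrist");m=r.camera_model("wrist");T=np.asarray(m["T_tool_cam"]);Rt=s["ee_rot"]
    Rwc=Rt@T[:3,:3];tw=Rt@T[:3,3]+s["ee_pos"]
    R=Rwc.T;t=-R@tw
    np.savez(name+".npz",p=p,d=d,K=m["K"],R=R,t=t);cv2.imwrite(f"pics/{name}.png",p[...,::-1])
    P=cloud(p,d,np.asarray(m["K"]),R,t);k=masks(p);ok=d>0
    Q=P[k["red"]&ok]
    if len(Q)>20:
        T_=Q[Q[:,2]>.08];print("red",len(Q),Q.min(0).round(3),Q.max(0).round(3),"bartop",T_.mean(0).round(4),cv2.minAreaRect((T_[:,:2]*1000).astype(np.float32)))
    Q=P[k["blue"]&ok];Q=Q[(Q[:,2]>.06)&(Q[:,2]<.08)]
    if len(Q)>50:
        L=cv2.kmeans(Q[:,:2].astype(np.float32),2,None,(3,50,1e-6),5,0)[1].ravel()
        for i in 0,1:print("jaw",Q[L==i].mean(0).round(4),cv2.minAreaRect((Q[L==i][:,:2]*1000).astype(np.float32)))
    print(s["clock"],s["ee_pos"],s["qpos"].round(3));return P,p
E
python3 -c "
from w import *
wrist('w1')
p,d=r.capture('scene');cv2.imwrite('pics/s2.png',p[...,::-1]);np.savez('s2.npz',p=p,d=d,**r.camera_model('scene'))"
```

```text
clock: 3.43
ee_pos: [0.5145, -0.1644, 0.2522]
ee_rot: [[-0.932, 0.362, -0.001], [0.362, 0.932, 0.0], [0.001, 0.0, -1.0]]
wrist_force: [0.3, 0.5, -0.8]
width: 0.0878
grasp_force: 0.0
red 1060 [ 0.522 -0.147  0.053] [ 0.574 -0.105  0.087] bartop [ 0.5439 -0.1235  0.0849] ((548.2205200195312, -125.20294189453125), (15.123371124267578, 52.728641510009766), 65.25493621826172)
jaw [0.5782 0.1072 0.0674] ((579.3524780273438, 104.65296936035156), (15.107131004333496, 24.556331634521484), 71.4908447265625)
jaw [ 0.5678 -0.0316  0.0719] ((576.7365112304688, -30.372329711914062), (20.501466751098633, 97.09872436523438), 72.92705535888672)
3.4333 [ 0.51447264 -0.16436528  0.252196  ] [-0.526  0.347  1.452 -0.     1.344 -1.726]
```

```bash
python3 -c "
import cv2,numpy as np
cv2.imwrite('pics/c2.png',cv2.resize(np.hstack([cv2.imread('pics/w1.png'),cv2.imread('pics/s2.png')]),(800,300),interpolation=cv2.INTER_AREA))"
```

```text
(no output)
```

View pics/c2.png

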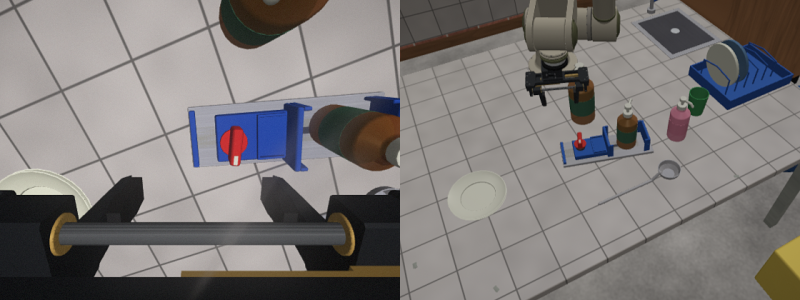

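The bar centre is about (0.548, -0.1255, top 0.086) in all views: wrist picture pixel (466,290), scene (553,-127 mm), top (546,-125 mm). I'll centre over it, come partway down, then check again.

```bash
python3 -m jog '[[[-0.085,0.242,0],[0,0,0.02]],[[-0.085,0.242,0],[0,0,0.02]],[[-0.085,0.242,0],[0,0,0.02]],[[-0.085,0.242,0],[0,0,0.02]],[[0,0,0.33],[0,0,0]],[[0,0,0.33],[0,0,0]],[[0,0,0.33],[0,0,0]],[[0,0,0.33],[0,0,0]],[[0,0,0.33],[0,0,0]],[[0,0,0],[0,0,0]]]' 
python3 -c "
from w import *
P,p=wrist('w2')
print(np.asarray(r.camera_model('wrist')['T_tool_cam']).round(3))
z=load('s2');P=cloud(z['p'],z['d'],z['K'],z['R'],z['t'])
a=np.array([.5145,-.1644]);a/=np.hypot(*a)
rr=P[...,:2]@a;lat=P[...,:2]@[-a[1],a[0]]
for r0 in np.arange(0,.62,.05):
    k=(abs(lat)<.09)&(abs(rr-r0)<.025)&(P[...,2]>.26)&(z['d']>0)
    if k.sum():print(r0.round(2),k.sum(),P[...,2][k].min().round(3),P[...,2][k].max().round(3))
"
```

```text
clock: 4.37
ee_pos: [0.5465, -0.1272, 0.1674]
ee_rot: [[-0.915, 0.403, -0.005], [0.403, 0.915, 0.002], [0.005, -0.0, -1.0]]
wrist_force: [0.3, 0.4, -1.0]
width: 0.0884
grasp_force: 0.0
red 2160 [ 0.522 -0.147  0.052] [ 0.575 -0.104  0.087] bartop [ 0.5438 -0.1229  0.0847] ((548.2601318359375, -125.10811614990234), (15.675414085388184, 53.199039459228516), 65.97208404541016)
jaw [ 0.5478 -0.0266  0.0703] ((552.0353393554688, -22.791156768798828), (20.34267234802246, 45.826988220214844), 72.17545318603516)
jaw [ 0.5975 -0.0407  0.0719] ((598.8232421875, -39.64280700683594), (17.539730072021484, 54.768192291259766), 83.5043716430664)
4.3667 [ 0.54651145 -0.12721911  0.16740113] [-0.437  0.472  1.5   -0.     1.175 -1.594]
[[-0.    -0.954 -0.3    0.076]
 [ 1.     0.    -0.001 -0.001]
 [ 0.001 -0.3    0.954 -0.131]
 [ 0.     0.     0.     1.   ]]
0.0 31 0.26 0.268
0.4 1 0.512 0.512
0.45 1117 0.467 0.547
0.5 724 0.317 0.547
0.55 4725 0.26 0.539
0.6 1905 0.303 0.528
```

View pics/w2.png

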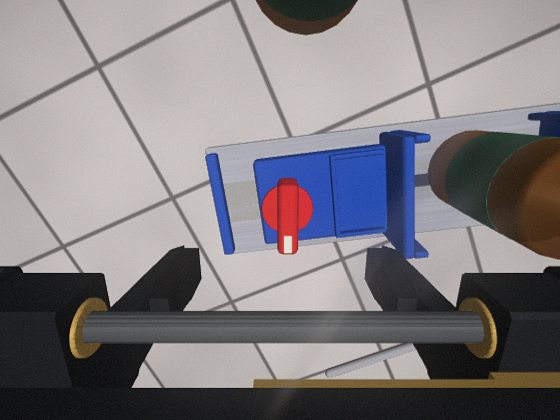

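The wrist view confirms the bar centre at (0.548, -0.125), near pixel (288,215), with its axis at 156°. The tool is aligned with it. Descending and gripping high on the bar, so that the gripper's body clears the bottle's shoulder.

```bash
python3 -m jog '[[[-0.01,0.048,0.2],[0,0,0]],[[0,0,0.29],[0,0,0]],[[0,0,0.29],[0,0,0]],[[0,0,0.29],[0,0,0]],[[0,0,0.29],[0,0,0]],[[0,0,0.29],[0,0,0]],[[0,0,0.06],[0,0,0]],[[0,0,0],[0,0,0]],[[0,0,0],[0,0,0]],[[0,0,0],[0,0,0]]]' 
python3 -m jog '[[[0,0,0],[0,0,0]],[[0,0,0],[0,0,0]],[[0,0,0],[0,0,0]],[[0,0,0],[0,0,0]],[[0,0,0],[0,0,0]],[[0,0,0],[0,0,0]],[[0,0,0],[0,0,0]],[[0,0,0],[0,0,0]],[[0,0,0],[0,0,0]],[[0,0,0],[0,0,0]]]' 1
```

```text
clock: 5.25
ee_pos: [0.5502, -0.125, 0.0859]
ee_rot: [[-0.916, 0.401, 0.002], [0.401, 0.916, -0.001], [-0.002, -0.0, -1.0]]
wrist_force: [0.3, 1.2, 0.9]
width: 0.0879
grasp_force: 0.0
clock: 6.08
ee_pos: [0.5497, -0.1248, 0.0847]
ee_rot: [[-0.916, 0.401, -0.0], [0.401, 0.916, 0.0], [0.0, 0.0, -1.0]]
wrist_force: [-0.2, -1.6, -0.0]
width: 0.0237
grasp_force: 0.0
```

```bash
python3 -m jog '[[[0,0,0.07],[0,0,0]],[[0,0,0],[0,0,0]],[[0,0,0],[0,0,0]],[[0,0,0],[0,0,0]],[[0,0,0],[0,0,0]],[[0,0,0],[0,0,0]],[[0,0,0],[0,0,0]],[[0,0,0],[0,0,0]],[[0,0,0],[0,0,0]],[[0,0,0],[0,0,0]]]'
```

```text
clock: 6.92
ee_pos: [0.5498, -0.1248, 0.0812]
ee_rot: [[-0.916, 0.401, 0.0], [0.401, 0.916, -0.0], [-0.0, 0.0, -1.0]]
wrist_force: [3.6, -0.5, -3.0]
width: 0.0158
grasp_force: 30.0
```

Gripped at 15.8 mm. Now pulling the jaw along the track: 45 mm first, then small steps while watching the force.

```bash
python3 -m jog '[[[0.0125,0.099,0],[0,0,0]],[[0.0125,0.099,0],[0,0,0]],[[0.0125,0.099,0],[0,0,0]],[[0.0125,0.099,0],[0,0,0]],[[0.0125,0.099,0],[0,0,0]],[[0.0125,0.099,0],[0,0,0]],[[0.0125,0.099,0],[0,0,0]],[[0.0125,0.099,0],[0,0,0]],[[0.0125,0.099,0],[0,0,0]],[[0,0,0],[0,0,0]]]'
python3 -m jog '[[[0.005,0.04,0],[0,0,0]],[[0.005,0.04,0],[0,0,0]],[[0.005,0.04,0],[0,0,0]],[[0.005,0.04,0],[0,0,0]],[[0,0,0],[0,0,0]],[[0,0,0],[0,0,0]],[[0,0,0],[0,0,0]],[[0,0,0],[0,0,0]],[[0,0,0],[0,0,0]],[[0,0,0],[0,0,0]]]'
```

```text
clock: 7.75
ee_pos: [0.5629, -0.0808, 0.0812]
ee_rot: [[-0.916, 0.401, 0.001], [0.401, 0.916, -0.0], [-0.001, 0.0, -1.0]]
wrist_force: [6.6, -0.9, -4.9]
width: 0.0154
grasp_force: 30.0
clock: 8.58
ee_pos: [0.565, -0.0736, 0.0812]
ee_rot: [[-0.916, 0.401, 0.001], [0.401, 0.916, -0.0], [-0.001, 0.0, -1.0]]
wrist_force: [5.6, -2.8, -4.0]
width: 0.0155
grasp_force: 30.0
```

```bash
python3 -c "
from w import *
P,p=wrist('w3')
for n in('top','scene'):
    p,d=r.capture(n);m=r.camera_model(n);np.savez(n+'2.npz',p=p,d=d,**m);cv2.imwrite(f'pics/{n}2.png',p[...,::-1])
"
python3 -c "
import cv2,numpy as np
a=cv2.imread('pics/top2.png')[150:270,180:350];b=cv2.imread('pics/w3.png')
cv2.imwrite('pics/c3.png',np.hstack([cv2.resize(a,(400,300)),cv2.resize(b,(400,300))]))"
```

```text
red 3937 [ 0.537 -0.092  0.051] [ 0.584 -0.053  0.087] bartop [ 0.5572 -0.0711  0.0847] ((560.1471557617188, -72.42432403564453), (15.688486099243164, 46.3519287109375), 66.70103454589844)
jaw [0.5621 0.0247 0.0699] ((564.3016967773438, 26.471843719482422), (20.253311157226562, 44.44230651855469), 61.960716247558594)
jaw [0.606  0.0101 0.0693] ((610.9278564453125, 11.05473518371582), (19.337961196899414, 56.48223114013672), 84.82328033447266)
8.5833 [ 0.56503372 -0.07363115  0.08117916] [-0.335  0.595  1.554 -0.     0.992 -1.493]
```

View pics/c3.png

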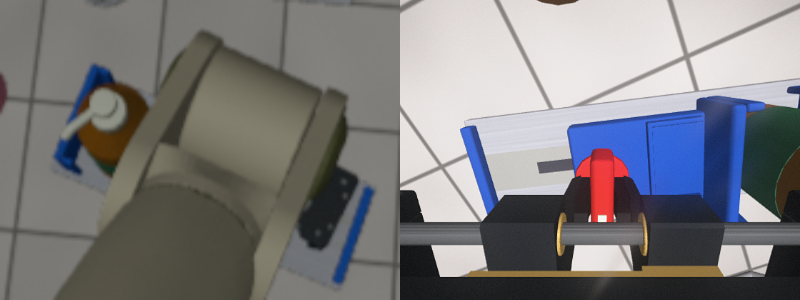

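The jaw follows the knob and is a few mm from the bottle. Moving on in small steps.

```bash
python3 -m jog '[[[0.004,0.03,0],[0,0,0]],[[0.004,0.03,0],[0,0,0]],[[0.004,0.03,0],[0,0,0]],[[0,0,0],[0,0,0]],[[0,0,0],[0,0,0]],[[0,0,0],[0,0,0]],[[0,0,0],[0,0,0]],[[0,0,0],[0,0,0]],[[0,0,0],[0,0,0]],[[0,0,0],[0,0,0]]]'
python3 -m jog '[[[0.003,0.02,0],[0,0,0]],[[0.003,0.02,0],[0,0,0]],[[0.003,0.02,0],[0,0,0]],[[0,0,0],[0,0,0]],[[0,0,0],[0,0,0]],[[0,0,0],[0,0,0]],[[0,0,0],[0,0,0]],[[0,0,0],[0,0,0]],[[0,0,0],[0,0,0]],[[0,0,0],[0,0,0]]]'
```

```text
clock: 9.57
ee_pos: [0.5663, -0.0694, 0.0812]
ee_rot: [[-0.916, 0.401, 0.001], [0.401, 0.916, -0.001], [-0.001, -0.0, -1.0]]
wrist_force: [5.0, -2.9, -4.8]
width: 0.0155
grasp_force: 30.0
clock: 10.4
ee_pos: [0.5671, -0.0666, 0.0812]
ee_rot: [[-0.916, 0.401, 0.001], [0.401, 0.916, -0.001], [-0.001, -0.0, -1.0]]
wrist_force: [5.6, -3.3, -4.8]
width: 0.016
grasp_force: 30.0
```

```bash
python3 -m jog '[[[0.003,0.02,0],[0,0,0]],[[0.003,0.02,0],[0,0,0]],[[0.003,0.02,0],[0,0,0]],[[0,0,0],[0,0,0]],[[0,0,0],[0,0,0]],[[0,0,0],[0,0,0]],[[0,0,0],[0,0,0]],[[0,0,0],[0,0,0]],[[0,0,0],[0,0,0]],[[0,0,0],[0,0,0]]]'
python3 -c "
from h import *
for n in('top2','scene2'):
    z=load(n);P=cloud(z['p'],z['d'],z['K'],z['R'],z['t']);k=masks(z['p']);Q=P[k['amber']&(z['d']>0)];Q=Q[(Q[:,0]>.52)&(Q[:,1]>-.02)]
    print(Q.min(0),Q.max(0))
    Q=P[k['blue']&(z['d']>0)];Q=Q[(Q[:,2]>.06)&(Q[:,2]<.08)&(Q[:,1]>.06)&(Q[:,1]<.14)];print(cv2.minAreaRect((Q[:,:2]*1000).astype(np.float32)))
"
```

```text
clock: 11.23
ee_pos: [0.5678, -0.0643, 0.0812]
ee_rot: [[-0.916, 0.401, 0.001], [0.401, 0.916, -0.002], [-0.001, -0.001, -1.0]]
wrist_force: [4.2, -7.6, -4.3]
width: 0.0157
grasp_force: 30.0
[ 0.54783384 -0.01804358 -0.75784103] [1.61660557 1.39853357 0.38944627]
((613.8583984375, 97.56163024902344), (18.85606575012207, 97.24964141845703), 73.3764877319336)
[ 0.57565122 -0.00373444  0.01273817] [0.63774485 0.08598038 0.15647076]
((625.5217895507812, 100.34783935546875), (16.25725555419922, 89.6937026977539), 64.48172760009766)
```

```bash
python3 -m jog '[[[0.003,0.02,0],[0,0,0]],[[0.003,0.02,0],[0,0,0]],[[0,0,0],[0,0,0]],[[0,0,0],[0,0,0]],[[0,0,0],[0,0,0]],[[0,0,0],[0,0,0]],[[0,0,0],[0,0,0]],[[0,0,0],[0,0,0]],[[0,0,0],[0,0,0]],[[0,0,0],[0,0,0]]]'
```

```text
clock: 12.07
ee_pos: [0.5679, -0.064, 0.0812]
ee_rot: [[-0.916, 0.401, -0.001], [0.401, 0.916, -0.004], [-0.001, -0.004, -1.0]]
wrist_force: [1.2, -16.5, -4.4]
width: 0.0159
grasp_force: 30.0
```

Snug: the force rose to about 16 N while the jaw moved only 0.3 mm. Easing 1 mm to about 8 N, then starting the clockwise turn gently.

```bash
python3 -m jog '[[[-0.002,-0.02,0],[0,0,0]],[[0,0,0],[0,0,0.1]],[[0,0,0],[0,0,0.14]],[[0,0,0],[0,0,0.14]],[[0,0,0],[0,0,0.14]],[[0,0,0],[0,0,0.14]],[[0,0,0],[0,0,0.14]],[[0,0,0],[0,0,0.14]],[[0,0,0],[0,0,0]],[[0,0,0],[0,0,0]]]'
```

```text
clock: 12.9
ee_pos: [0.5676, -0.0645, 0.0812]
ee_rot: [[-0.635, 0.773, -0.001], [0.773, 0.635, -0.004], [-0.002, -0.003, -1.0]]
wrist_force: [0.5, -14.7, -4.7]
width: 0.0159
grasp_force: 30.0
```

```bash
python3 -m jog '[[[0,0,0],[0,0,0.18]],[[0,0,0],[0,0,0.18]],[[0,0,0],[0,0,0.18]],[[0,0,0],[0,0,0.18]],[[0,0,0],[0,0,0.18]],[[0,0,0],[0,0,0.18]],[[0,0,0],[0,0,0.18]],[[0,0,0],[0,0,0.18]],[[0,0,0],[0,0,0]],[[0,0,0],[0,0,0]]]'; python3 -c "
from station import r;s=r.read_state();print(s['ft_torque'],s['qpos'])"
```

```text
clock: 13.73
ee_pos: [0.567, -0.0647, 0.0812]
ee_rot: [[0.032, 0.999, -0.002], [0.999, -0.032, -0.004], [-0.004, -0.002, -1.0]]
wrist_force: [-3.4, -16.5, -2.7]
width: 0.0159
grasp_force: 30.0
[-2.53633258  0.37836428 -0.09053859] [-0.31704939  0.59752278  1.54886476 -0.00510711  0.99616129 -0.28200038]
```

```bash
python3 -m jog '[[[0,0,0],[0,0,0.18]],[[0,0,0],[0,0,0.18]],[[0,0,0],[0,0,0.18]],[[0,0,0],[0,0,0.18]],[[0,0,0],[0,0,0.18]],[[0,0,0],[0,0,0.18]],[[0,0,0],[0,0,0.18]],[[0,0,0],[0,0,0.18]],[[0,0,0],[0,0,0]],[[0,0,0],[0,0,0]]]'; python3 -c "
from station import r;s=r.read_state();print(s['ft_torque'],s['qpos'])"
```

```text
clock: 14.57
ee_pos: [0.5664, -0.0644, 0.0812]
ee_rot: [[0.683, 0.73, -0.004], [0.73, -0.683, -0.003], [-0.005, -0.001, -1.0]]
wrist_force: [-6.9, -15.0, 0.8]
width: 0.0155
grasp_force: 30.0
[-2.38504213  0.95036172 -0.17457359] [-0.31691647  0.59723577  1.54951103 -0.0051568   0.99761333  0.43798883]
```

```bash
python3 -m jog '[[[0,0,0],[0,0,0.17]],[[0,0,0],[0,0,0.17]],[[0,0,0],[0,0,0.17]],[[0,0,0],[0,0,0.17]],[[0,0,0],[0,0,0.17]],[[0,0,0],[0,0,0.17]],[[0,0,0],[0,0,0.17]],[[0,0,0],[0,0,0.17]],[[0,0,0],[0,0,0.12]],[[0,0,0],[0,0,0]]]'; python3 -c "
from station import r;s=r.read_state();print(s['ft_torque'],s['qpos'])"
```

```text
clock: 15.4
ee_pos: [0.5662, -0.0638, 0.0813]
ee_rot: [[0.997, 0.077, -0.005], [0.076, -0.997, -0.002], [-0.005, 0.002, -1.0]]
wrist_force: [-9.1, -11.0, 4.2]
width: 0.0158
grasp_force: 30.0
[-1.83277994  1.37097714  0.04081874] [-0.31621331  0.5967395   1.54979099 -0.00447781  0.99884172  1.18044016]
```

The turn adds up to about 2.65 rad, so the knob should be at about 2.77. Releasing and rising to check.

```bash
python3 -m jog '[[[0,0,0],[0,0,0]],[[0,0,0],[0,0,0]],[[0,0,0],[0,0,0]],[[0,0,0],[0,0,0]],[[0,0,0],[0,0,0]],[[0,0,0],[0,0,0]],[[0,0,0],[0,0,0]],[[0,0,0],[0,0,0]],[[0,0,0],[0,0,0]],[[0,0,0],[0,0,0]]]' -1
python3 -m jog '[[[0,0,0],[0,0,0]],[[0,0,-0.2],[0,0,0]],[[0,0,-0.3],[0,0,0]],[[0,0,-0.3],[0,0,0]],[[0,0,-0.3],[0,0,0]],[[0,0,-0.4],[0,0,0]],[[0,0,-0.4],[0,0,0]],[[0,0,-0.4],[0,0,0]],[[0,0,-0.4],[0,0,0]],[[0,0,0],[0,0,0]]]'
python3 -c "
from w import *
wrist('w4')"
```

```text
clock: 16.23
ee_pos: [0.5677, -0.0627, 0.0812]
ee_rot: [[0.997, 0.079, -0.0], [0.079, -0.997, 0.0], [-0.0, -0.0, -1.0]]
wrist_force: [-0.5, 0.8, -0.1]
width: 0.0806
grasp_force: 0.0
clock: 17.07
ee_pos: [0.569, -0.0631, 0.2209]
ee_rot: [[0.997, 0.079, 0.007], [0.079, -0.997, -0.002], [0.007, 0.003, -1.0]]
wrist_force: [-0.0, -0.4, 0.9]
width: 0.0882
grasp_force: 0.0
red 1389 [ 0.542 -0.087  0.053] [ 0.595 -0.044  0.087] bartop [ 0.5733 -0.0644  0.0849] ((568.720703125, -65.51571655273438), (52.69246292114258, 15.324249267578125), 4.0613532066345215)
jaw [0.599  0.0241 0.071 ] ((596.9153442382812, 29.78601837158203), (20.274660110473633, 98.2660903930664), 73.46665954589844)
jaw [0.6527 0.0899 0.0713] ((649.243408203125, 87.87615966796875), (19.814899444580078, 31.593551635742188), 71.8763427734375)
17.0667 [ 0.56898116 -0.06307873  0.22089289] [-0.315  0.438  1.404  0.     1.292  1.177]
```

View pics/w4.png

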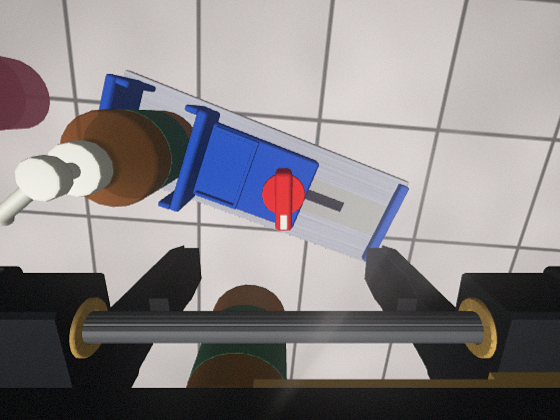

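The wrist view shows the bar at (283,200), at 4.1°, which is 2.78 rad and tight. The jaw at (195,160) rests against the bottle. I'll back off and take a last look.

```bash
python3 -m jog '[[[0,0.3,-0.3],[0,0,0]],[[0,0.4,-0.3],[0,0,0]],[[0,0.4,0],[0,0,0]],[[0,0.4,0],[0,0,0]],[[0,0.4,0],[0,0,0]],[[0,0.4,0],[0,0,0]],[[0,0.4,0],[0,0,0]],[[0,0.4,0],[0,0,0]],[[0,0,0],[0,0,0]],[[0,0,0],[0,0,0]]]'
python3 -c "
from station import r
import cv2,numpy as np
a=r.capture('scene')[0][100:250,200:400];b=r.capture('top')[0][110:260,150:350]
cv2.imwrite('pics/fin.png',np.hstack([cv2.resize(i,(400,300),interpolation=cv2.INTER_CUBIC) for i in(a,b)])[...,::-1])"
```

```text
clock: 17.95
ee_pos: [0.5795, -0.2176, 0.2449]
ee_rot: [[0.997, 0.077, -0.002], [0.077, -0.997, 0.001], [-0.002, -0.001, -1.0]]
wrist_force: [0.4, 0.2, 0.3]
width: 0.088
grasp_force: 0.0
```

View pics/fin.png

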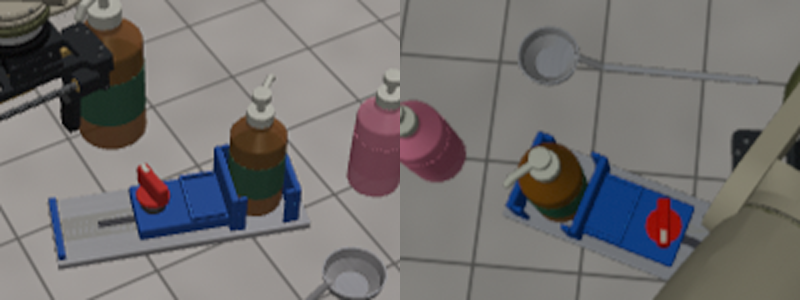

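The final crop shows the bottle upright between both jaws (260,160 on the left side), the knob turned (150,190), and the other items undisturbed. Handing in.

```bash
python3 -c "
from station import r
print(r.job_done())"
```

```text
the job is handed in; nothing more can be done
None
```

I handed the job in at about 18 s: the bottle stands upright and snug between the jaws, the clamp knob is tight at about 2.78 rad by camera measurement, and the cup, plates and ladle were left alone.

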